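Open the vent of the tea jug: flip the cover back, unscrew the cap

ROBOT

A 7-joint arm with a two-finger parallel gripper is mounted at the origin on the work surface. World frame = base frame: x ahead of the robot, y to its left, z up, the work surface at z = 0. Lengths are in m, angles in rad, forces in N, time in s.
With the tool pointing down it reaches from about 0.425 to 0.95 m from the base axis. Payload 4.7 kg.
Tool frame: the origin (TCP) lies on the centre line of the jaws, within the pads' length; the fingertips stand robot.nose_length ahead of it and the grasp point (between the pads) lies 8 mm behind it (robot.nose_length is the distance from the TCP to the fingertips, in m); z points along the fingers, y is the line along which they close (so a half turn about z gives the same grasp; the last joint's range is limited). The gripper opens to 85 mm and grips with 20 to 120 N. Pads are 22 mm wide; open, the fingers measure 114 mm over their backs; the gripper's body (76 mm by 85 mm) begins 54 mm behind the grasp point. The pads swing forward as they close: fully open they stand 13 mm farther back than shut.
Start: joints at [1.201, 0.469, -0.049, 1.532, 0.024, 1.141, -0.082], TCP at [0.226, -0.636, 0.242] pointing down, gripper open.
Joint ranges: [-2.59, 2.59], [-0.33, 1.99], [-1.39, 1.29], [0.1, 2.45], [-1.04, 4.18], [0.21, 1.99], [-2.66, 2.66]. Speed limits (rad/s): [2.57, 2.57, 3.14, 3.14, 3.14, 3.14, 3.14].

INTERFACE

Orientations are given as [roll, pitch, yaw] about the fixed x, y, z axes, in that order (R = Rz(yaw) Ry(pitch) Rx(roll)).
In Python, from plant import robot gives the robot as it stands. Calls block until the motion is done:
- robot.goto(position, orientation): joint-space move of the TCP to a pose.
- robot.move_straight(position, vel=0.15, attitude=None, contact_N=None): straight line of the TCP; attitude=None keeps the orientation; vel is the mean speed in m/s. With contact_N (N) it stops when the force on the tool has changed by that much, and returns True; else False.
- robot.move_joints(angles): joint-space move.
- robot.grip(opening, strength=None): opening from 0.0 (shut) to 1.0 (fully open); strength is the grip in N (None keeps the last); returns when the fingers have stopped.
- robot.sleep(seconds).
- robot.inverse_kinematics(position, orientation): joint angles nearest the present ones, or None.
- robot.sense(): the state.
- robot.grab_frame(name): name is "side" or "top"; returns a dict with "image" (384x512x3 uint8, red, green, blue), "range_z" (384x512 float32, m along the optical axis (not along the pixel's ray), 0 where there is no reading), "fx", "fy", "cx", "cy" (pixels), "dist_coeffs" ([k1, k2, p1, p2, k3] as OpenCV has them; the pictures are not rectified), "R" (3x3) and "t" (3): a world point X has camera coordinates R X + t. Camera axes: x right, y down, z forward; pixel columns grow to the right and rows downward; lengths in m; the calibration is good to about 2 mm. A picture is of the moment at which its call begins.
A pose or a line that the arm cannot do raises robot.IKError and nothing moves.
- robot.close_job(): hands the job in; it is judged then, once.
The state is a dict: "t": time; "joint_pos": joint angles; "joint_velocities": joint speeds; "effort": joint torques, N m; "tcp_pos": TCP position; "tcp_rot": TCP orientation; "wrist_force": force on the tool from outside, world axes, zero at the start; "torque": the same for the moment, N m; "opening": opening from 0.0 (shut) to 1.0 (fully open); "gripper_force": force on a finger pad.
Only numpy, scipy, OpenCV 4.12 (cv2) and the standard library are available. Lean on these libraries where they do the work, as an engineer would, in place of code of your own. Each camera call takes 0.05 s, during which the arm holds its last target. There are 200 camera calls.

TASK

Open the vent of the cream tea jug so that it can be poured: lift the red flip-top cover by its tongue and fold it right back, then unscrew the brass cap beneath it (anticlockwise from above) until it reaches its stop. The lid may sit off-centre in the jug, on a delicate rubber seal, so feel for the parts and handle them gently, without shoving, pulling or pressing the lid hard (a few newtons is plenty), and leave the other tea things alone and the opened jug untouched.

Things in the scene. Friction and masses are not known exactly. Their poses are not given: they have to be found in the camera images.
- jug: cream insulated tea jug, heavy, fixed to the table, 150 mm in diameter, shoulder narrowing from z = 128 to r = 56 mm at z = 165; origin at the centre of its underside on the table, z up, x towards the cover's hinge and the wooden handle (reaches x = 124 mm, below z = 135), so the cover's tongue points to -x.
- mouth (a point): centre of the jug's mouth (axes as the jug). Here sits a dark lid plate, 92 mm in diameter, top at this height (180 mm over the table), carrying hinge, cover and cap. Its rubber seat is stuck off-centre by up to 8 mm in x and in y. This offset is NOT in any reported point: feel or see it. Tongue, hinge and cap all share it; heights are exact.
- hinge (a point): where the cover's hinge axis (along jug y) would be with the lid plate centred: jug x = 42 mm, 209 mm over the table. It is on a dark lug 18 mm wide in y, x = 37 to 47 mm, up to 211 mm high. The true axis is shifted by the lid plate's offset.
- tongue (a point): middle of the shut cover's tongue with the lid plate centred: jug x = -50 mm, 215 mm over the table. Tongue: red, 24 mm wide in y, 10 mm thick, x = -68 to -28 mm. Behind it the cover plate, 62 mm wide, x = -29 to 21 mm, top at 220 mm, with side cheeks down to 189 mm that keep fingers off the cap while shut. Does not move with the cover; shifted by the offset.
- capmid (a point): middle of the screwed-down cap with the lid plate centred: 197 mm over the table. Cap: brass, fluted, 42 mm in diameter, 182 to 212 mm over the table, rising 2 mm per rad unscrewed. Grip from above with the fingers closing within about 0.75 rad of jug y; nearer to x a finger meets the hinge lug. True axis shifted by the lid plate's offset.
- tab (a joint): angle of the red flip-top cover in rad: 0 shut, grows as it is lifted and folds back towards +x of the jug, 1.57 upright, stop at 2.75; folded right back means more than 2.4; starts at 0 to 0.12. Stiff hinge (0.22 N m, 2.5 N at the tongue): stays where it is left.
- cap (a joint): turn of the brass screw cap in rad, anticlockwise from above positive: 0 screwed down, stop at 2.5; unscrewed means more than 2.3; starts at 0 to 0.3. Stiff thread (0.25 N m); the cap is captive and stays on its thread at the stop.
- seal_x (a joint): how far the rubber seal under the lid plate is strained along the jug's x, in m, 0 at rest: 5 N of net push or pull on the tongue, cover or cap strain it by 1 mm. It is damaged beyond 2.4 mm either way; the reading's noise is about as large, so judge by the force felt. It does not show the off-centre seat.
- seal_y (a joint): how far the rubber seal under the lid plate is strained along the jug's y, in m, 0 at rest: 5 N of net push or pull on the tongue, cover or cap strain it by 1 mm. It is damaged beyond 2.4 mm either way; the reading's noise is about as large, so judge by the force felt. It does not show the off-centre seat.
- seal_z (a joint): how far the rubber seal under the lid plate is strained upwards, in m, 0 at rest: 5 N of net push or pull on the tongue, cover or cap strain it by 1 mm. It is damaged beyond 2.4 mm either way; the reading's noise is about as large, so judge by the force felt. It does not show the off-centre seat.
- cup_a: terracotta tea cup, 68 mm in diameter at the rim, 64 mm high, on the red-brown round tray; origin at the centre of its underside; to be left alone
- cup_b: cream tea cup, 68 mm in diameter at the rim, 64 mm high, on the red-brown round tray; origin at the centre of its underside; to be left alone
- cup_c: black tea cup, 68 mm in diameter at the rim, 64 mm high, on the red-brown round tray; origin at the centre of its underside; to be left alone
- plate: light wooden plate, 104 mm in diameter, 8 mm high, on the tray with a small white spoon on it; origin at the centre of its underside; to be left alone
- caddy: tea caddy, a pale can with a green band, 68 mm in diameter, 100 mm high; origin at the centre of its underside; to be left alone
- tin: yellow biscuit tin with wooden lid, 72 x 112 x 45 mm; origin at the centre of its underside; to be left alone
Not all that is in view belongs to the job. What is shaped like the jug but pink is not meant.

How it is judged:
On the way, in this order (a step that is already met when the one before it is completed fails the run):
1. the red cover is folded right back (tab beyond 2.4 rad) with the cap still as it was (value of joint tab above 2.4 rad and value of joint cap below 0.6 rad), for 0.2 s.
2. the brass cap is unscrewed to its stop (cap beyond 2.3 rad) (value of joint cap above 2.3 rad), for 0.2 s.
At the end, for the whole second after the job is handed in: The red cover stands folded back (joint tab above 2.4 rad), the brass cap is unscrewed to its stop (joint cap above 2.3 of 2.5 rad) and still, and nothing touches the jug (value of joint tab above 2.4 rad and value of joint cap above 2.3 rad and velocity of joint cap below 0.05 rad/s).
It fails at once if the lid plate's rubber seal is strained by more than 2.4 mm in x, y or z (shoving, pulling or lifting the lid parts with a net force above 12 N; the squeeze between two fingers cancels out) (value of joint any of seal_x, seal_y, seal_z above 0.0024 m or value of joint any of seal_x, seal_y, seal_z below -0.0024 m).
It fails at once if the arm or the gripper's body presses on the jug with more than 20 N (contact force between the arm and jug above 20 N).
It fails at once if the cap is turned while the cover is not yet folded back (value of joint tab below 1.5 rad and value of joint cap above 0.6 rad).
It fails at once if another tea thing is moved by more than 20 mm (distance of any of cup_a, cup_b, cup_c, plate, caddy, tin from where it was at the start of the episode above 0.02 m).
It also fails if it takes over 67 s, if anything falls off the work surface, if the arm or the gripper's body presses on something with over 40 N, if the wrist force passes 120 N, or if a joint passes its speed limit or range.

## Working session

There is one attempt and no reset: what is moved stays moved. The work goes in short steps, each a Python script; the robot and the scene stay as the last script left them, time stands still between calls to the robot, and variables do not carry over. Pictures are saved under pics/ and viewed, at most 10 in all, crops included, and the job is handed in when it is done.

```bash
ls; mkdir -p pics
python3 - <<'E'
from plant import robot
import cv2,numpy as np
s=robot.sense();print({k:np.round(v,3).tolist() for k,v in s.items()});print(robot.nose_length)
for n in("side","top"):
    f=robot.grab_frame(n);np.savez(""+n+"0.npz",**f)
    print(n,f["fx"],f["fy"],f["cx"],f["cy"],f["dist_coeffs"],f["R"],f["t"])
    cv2.imwrite(f"pics/{n}0.png",cv2.resize(f["image"][:,:,::-1],(800,600)))
E
```

```text
pics
{'t': 0.0, 'joint_pos': [1.201, 0.469, -0.049, 1.534, 0.024, 1.141, -0.082], 'joint_velocities': [-0.0, 0.001, -0.001, 0.001, 0.001, -0.0, -0.001], 'effort': [0.0, -51.03, -0.047, -23.771, 0.011, 0.007, -0.0], 'tcp_pos': [0.225, -0.636, 0.241], 'tcp_rot': [-3.14, 0.0, 0.341], 'wrist_force': [-0.503, 0.398, -1.027], 'torque': [-0.042, -0.005, 0.021], 'gripper_force': 0.0, 'opening': 1.004}
0.011
side 459.87627897112486 459.87627897112486 258.3184888006916 192.53989561061647 [-0.13089433  0.          0.          0.          0.        ] [[-0.99918602 -0.03861385  0.01167322]
 [-0.0373453   0.77603263 -0.62958612]
 [ 0.01525194 -0.6295096  -0.776843  ]] [0.56786828 0.06682627 1.17357043]
top 420.74375374908396 420.74375374908396 254.13866004819744 183.58807904095997 [-0.01391324  0.          0.          0.          0.        ] [[-0.05384063 -0.99853995  0.00437593]
 [-0.97778561  0.05183153 -0.20309799]
 [ 0.20257465 -0.01521364 -0.97914864]] [0.07224632 0.59265147 1.10882685]
```

View pics/side0.png

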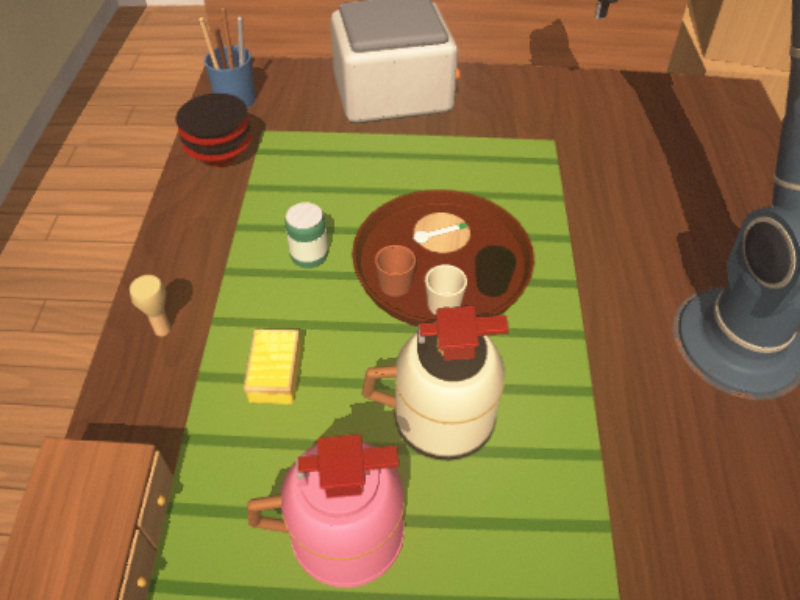

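View pics/top0.png

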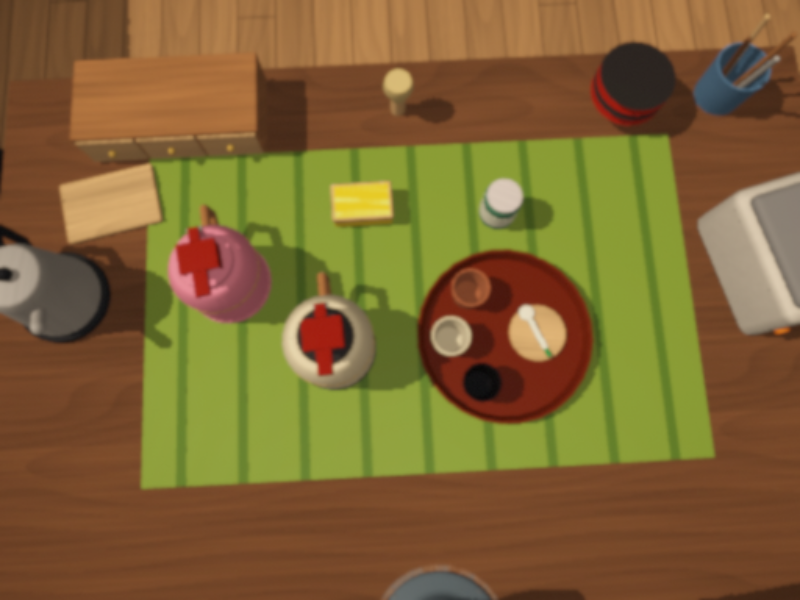

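The top view shows the cream jug at about (328,342) with its handle pointing up (about world +x) and the tongue at (325,370). In the side view its tongue is at (495,325). Next I'll measure the red cover from the depth in both views.

```bash
cat > h.py <<'E'
import numpy as np,cv2
def cloud(f):
    K=np.array([[f["fx"],0,f["cx"]],[0,f["fy"],f["cy"]],[0,0,1]])
    v,u=np.mgrid[:384,:512]
    p=cv2.undistortPoints(np.stack([u,v],-1).reshape(-1,1,2).astype(float),K,f["dist_coeffs"]).reshape(384,512,2)
    z=f["range_z"][...,None]
    return (np.concatenate([p*z,z],-1)-f["t"])@f["R"]
def px(f,X):
    K=np.array([[f["fx"],0,f["cx"]],[0,f["fy"],f["cy"]],[0,0,1]])
    return cv2.projectPoints(np.atleast_2d(X).astype(float),cv2.Rodrigues(f["R"])[0],f["t"],K,f["dist_coeffs"])[0][:,0]
def red(f,sat=90):
    im=f["image"].astype(int);return (im[...,0]>110)&(im[...,1]<50)&(im[...,2]<50)
E
python3 - <<'E'
from h import *
for n,c in(("top",(206,214)),("side",(295,212))):
    f=dict(np.load(n+"0.npz"));P=cloud(f)
    m=red(f);v,u=np.mgrid[:384,:512];m&=(abs(u-c[0])<40)&(abs(v-c[1])<40)&(P[...,2]>.19)&(P[...,2]<.25)
    Q=P[m];print(n,len(Q),Q.min(0),Q.max(0),np.median(Q,0))
    t=Q[Q[:,2]>np.percentile(Q[:,2],30)]
    (cx,cy),wh,a=cv2.minAreaRect((Q[:,:2]*1000).astype(np.float32));print(cx,cy,wh,a)
    for x in np.arange(Q[:,0].min(),Q[:,0].max(),.006):
        q=Q[(Q[:,0]>=x)&(Q[:,0]<x+.006)]
        if len(q):print(round(x,3),len(q),q[:,1].min().round(4),q[:,1].max().round(4),np.median(q[:,2]).round(4))
    # jug body circle at z 0.05..0.12
    im=f["image"].astype(int)
    b=(P[...,2]>.13)&(P[...,2]<.17)&(abs(u-c[0])<60)&(abs(v-c[1])<80)&~red(f)&(im[...,0]>120)
    B=P[b];
    from scipy.optimize import least_squares
    # cone: r=75-(z-.128)*19/37 
    g=lambda p:np.hypot(B[:,0]-p[0],B[:,1]-p[1])-(.075-(B[:,2]-.128)*19/37)
    r=least_squares(g,np.median(B[:,:2],0),loss='soft_l1',f_scale=.002);print("jug",len(B),r.x,np.std(r.fun))
    crop=f["image"][c[1]-50:c[1]+60,c[0]-70:c[0]+70,::-1];cv2.imwrite(f"pics/{n}crop.png",cv2.resize(crop,None,fx=5,fy=5,interpolation=2))
E
python3 -c "
import cv2,numpy as np
a=cv2.imread('pics/topcrop.png');b=cv2.imread('pics/sidecrop.png');cv2.imwrite('pics/c.png',cv2.resize(np.vstack([a,b]),(382,600)) if 0 else cv2.resize(np.hstack([a,b]),(800,314)))"
```

```text
top 710 [0.43800329 0.12899198 0.21662956] [0.54136482 0.19053905 0.236874  ] [0.4933322  0.15924523 0.22472785]
489.696044921875 159.77549743652344 (61.544189453125, 103.32588195800781) 89.79188537597656
0.438 21 0.1492 0.1634 0.2304
0.444 18 0.1488 0.1632 0.2295
0.45 19 0.1467 0.1675 0.2291
0.456 29 0.1464 0.1674 0.2282
0.462 20 0.1485 0.1696 0.2277
0.468 37 0.1462 0.1861 0.2269
0.474 66 0.1297 0.1883 0.2261
0.48 63 0.1294 0.1885 0.2259
0.486 70 0.1292 0.1882 0.2259
0.492 60 0.129 0.1905 0.2248
0.498 69 0.1312 0.1904 0.224
0.504 60 0.1311 0.1904 0.2231
0.51 68 0.1309 0.1905 0.2228
0.516 54 0.133 0.1855 0.2216
0.522 24 0.1333 0.171 0.2212
0.528 19 0.1543 0.1687 0.2209
0.534 11 0.1562 0.1684 0.2207
0.54 2 0.1587 0.1613 0.2202
jug 1856 [0.50428097 0.16413135] 0.05566454947902831Traceback (most recent call last):
  File "<stdin>", line 5, in <module>
    return umr_minimum(a, axis, None, out, keepdims, initial, where)
ValueError: zero-size array to reduction operation minimum which has no identity
[ WARN:0@0.019] global loadsave.cpp:275 findDecoder imread_('pics/sidecrop.png'): can't open/read file: check file path/integrity
Traceback (most recent call last):
ValueError: all the input arrays must have same number of dimensions, but the array at index 0 has 3 dimension(s) and the array at index 1 has 1 dimension(s)
```

Run:
```python
from h import *
from scipy.optimize import least_squares
C={}
for n,c in(("top",(206,214)),("side",(295,212))):
    f=dict(np.load(n+"0.npz"));P=cloud(f)
    im=f["image"].astype(int);v,u=np.mgrid[:384,:512]
    w=(abs(u-c[0])<55)&(abs(v-c[1])<75)
    m=(im[...,0]>80)&(im[...,1]<.4*im[...,0])&(im[...,2]<.4*im[...,0])&w&(P[...,2]>.205)&(P[...,2]<.25)&(np.hypot(P[...,0]-.5,P[...,1]-.16)<.09)
    Q=P[m];print(n,len(Q),np.median(Q,0) if len(Q) else '')
    for x in np.arange(.43,.56,.01):
        q=Q[(Q[:,0]>=x)&(Q[:,0]<x+.01)]
        if len(q):print(round(x,3),len(q),q[:,1].min().round(4),q[:,1].max().round(4),np.median(q[:,2]).round(4))
    b=w&(P[...,2]>.06)&(P[...,2]<.163)&(im[...,0]>130)&(im[...,2]>.5*im[...,0])&(np.hypot(P[...,0]-.5,P[...,1]-.16)<.09)
    B=P[b]
    g=lambda p:np.hypot(B[:,0]-p[0],B[:,1]-p[1])-np.where(B[:,2]<.128,.075,.075-(B[:,2]-.128)*19/37)
    r=least_squares(g,[.5,.16],loss='soft_l1',f_scale=.002);print("jug",len(B),r.x,np.median(abs(r.fun)))
    br=(P[...,2]>.05)&(P[...,2]<.135)&w&(P[...,0]>.575)&(P[...,0]<.65)&(im[...,0]>im[...,1]*1.3)&(im[...,0]>90)
    H=P[br];print("handle",len(H),np.median(H,0) if len(H) else '')
    crop=f["image"][c[1]-50:c[1]+60,c[0]-70:c[0]+70,::-1];C[n]=cv2.resize(crop,(400,314),interpolation=2)
cv2.imwrite("pics/c.png",np.hstack([C["top"],C["side"]]))
```

```text
top 746 [0.49309768 0.15882567 0.22469684]
0.43 10 0.1496 0.1634 0.2306
0.44 38 0.1488 0.1654 0.2301
0.45 39 0.1464 0.1675 0.2291
0.46 43 0.1464 0.1696 0.2276
0.47 97 0.1274 0.1888 0.2261
0.48 113 0.1279 0.1885 0.226
0.49 108 0.129 0.1905 0.2245
0.5 110 0.1292 0.1904 0.2231
0.51 108 0.1294 0.1905 0.2225
0.52 50 0.131 0.1854 0.2211
0.53 26 0.1543 0.1688 0.2208
0.54 4 0.1587 0.166 0.2196
jug 814 [0.50096317 0.16100329] 0.0011265488114679673
handle 349 [0.59987011 0.27845045 0.11556979]
side 1007 [0.492447   0.16329002 0.22400215]
0.43 23 0.1466 0.1687 0.2298
0.44 59 0.1452 0.1698 0.2293
0.45 56 0.1469 0.1694 0.2283
0.46 56 0.1457 0.1706 0.2272
0.47 107 0.1298 0.1901 0.2259
0.48 153 0.1283 0.1913 0.2249
0.49 149 0.1305 0.1915 0.2239
0.5 158 0.1296 0.1921 0.2226
0.51 140 0.1328 0.1923 0.222
0.52 50 0.1325 0.171 0.221
0.53 40 0.1536 0.171 0.22
0.54 16 0.1532 0.1722 0.2187
jug 2480 [0.5002054 0.1602815] 0.0008061946615983834
handle 381 [ 0.5929806  -0.05845307  0.06503707]
```

View pics/c.png

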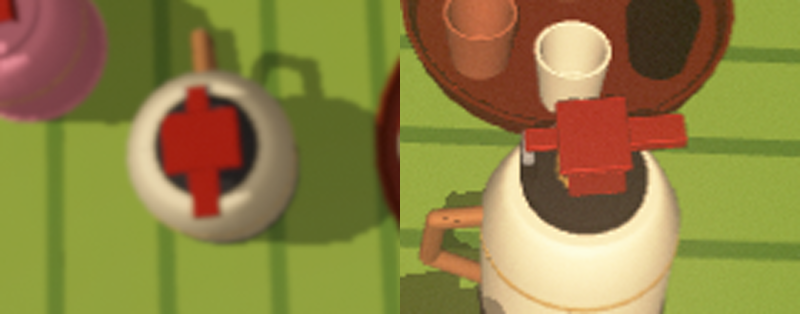

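Both views agree. The jug centre is about (0.5005, 0.1605) with yaw about 0.07. The cover stands at about 0.11 rad with its hinge near (0.543, 0.1625). My plan is to put the closed fingers under the tongue from the −y side, tool roughly horizontal, and sweep round the hinge with one-sided contact. First I'll check reachability.

```bash
cat >> h.py <<'E'
from scipy.spatial.transform import Rotation as Ro
YAW=.07;H=np.array([.543,.1625,.209])
Rj=Ro.from_euler('z',YAW)
def tip(th,R=.098,off=.024,y=0.):  # world point on finger axis, in line with the tongue middle
    return H+Rj.apply([-R*np.cos(th)-off*np.sin(th),y,R*np.sin(th)-off*np.cos(th)])
def ori(b,flip,roll=0.):  # tool z along jug +y, tilted b down
    z=np.array([0,np.cos(b),-np.sin(b)]);x=np.array([0,np.sin(b),np.cos(b)])*flip
    M=np.stack([x,np.cross(z,x),z],1)
    return Rj*Ro.from_matrix(M)*Ro.from_euler('z',roll)
def tcp(P,o,ext=.009): # ext: TCP beyond(+) tongue middle line along z
    return P+o.apply([0,0,1])*ext
E
python3 - <<'E'
from h import *
from plant import robot
for b in(0,.25,.5,.75):
  for fl in(1,-1):
   for roll in (0,np.pi/2):
    o=ori(b,fl,roll);e=o.as_euler('xyz')
    res=[]
    for th in(0.,.5,1.,1.5,2,2.3,2.65):
        q=robot.inverse_kinematics(tcp(tip(th),o),e);res.append(q)
    pre=robot.inverse_kinematics(tcp(tip(0.,off=.03,y=-.1),o),e)
    print(b,fl,round(roll,2),pre is not None,[r is not None for r in res])
    if all(r is not None for r in res):
        print(np.round(pre,2) if pre is not None else '');print(np.round(res[0],2),np.round(res[3],2),np.round(res[-1],2))
E
```

```text
0 1 0 True [True, True, True, True, True, True, True]
[ 0.97  0.98 -0.8   2.03 -0.84  1.22  0.96]
[ 0.87  1.   -0.89  2.13 -0.98  1.03  1.03] [ 0.96  0.96 -1.18  1.97 -0.88  1.    0.65] [ 0.73  0.97 -0.95  1.73 -0.94  1.13  0.67]
0 1 1.57 True [True, True, True, True, True, True, True]
[ 0.67  0.83 -0.38  2.05 -1.04  1.47 -0.39]
[ 0.94  1.07 -0.99  2.13 -0.89  0.95 -0.62] [ 0.96  0.96 -1.18  1.97 -0.88  1.   -0.92] [ 0.75  0.99 -0.99  1.73 -0.91  1.11 -0.92]
0 -1 0 True [True, True, True, True, True, True, True]
[ 0.71  0.84 -0.43  2.05 -1.02  1.44 -1.98]
[ 0.94  1.07 -0.99  2.13 -0.89  0.95 -2.19] [ 0.96  0.96 -1.18  1.97 -0.88  1.   -2.49] [ 0.75  0.99 -0.99  1.73 -0.91  1.11 -2.49]
0 -1 1.57 True [True, True, True, True, True, True, True]
[ 1.1   1.1  -0.99  2.03 -0.69  1.1   2.37]
[ 1.03  1.22 -1.17  2.12 -0.69  0.81  2.32] [ 0.98  1.   -1.23  1.97 -0.83  0.96  2.18] [ 0.85  1.15 -1.22  1.73 -0.67  0.97  2.04]
0.25 1 0 True [True, True, True, True, True, True, True]
[ 0.97  0.83 -0.82  2.05 -0.76  1.11  0.84]
[ 0.85  0.82 -0.89  2.14 -0.92  0.93  0.9 ] [ 0.89  0.71 -1.04  1.95 -0
[... 2073 characters left out ...]
0.9  -0.89] [ 0.39  0.31 -0.46  1.9  -0.78  1.13 -1.15] [ 0.3   0.5  -0.41  1.69 -0.71  1.11 -1.21]
0.75 -1 0 True [True, True, True, True, True, True, True]
[ 0.29  0.4  -0.08  2.11 -0.86  1.12 -2.27]
[ 0.2   0.36 -0.21  2.16 -0.96  0.98 -2.37] [ 0.14  0.28 -0.16  1.91 -0.86  1.19 -2.65] [-0.24  0.47  0.33  1.72 -1.01  1.32 -2.55]
0.75 -1 1.57 True [True, True, True, True, True, True, True]
[ 0.94  0.57 -0.91  2.07 -0.48  0.9   2.06]
[ 0.76  0.51 -0.92  2.13 -0.63  0.77  2.03] [ 0.77  0.43 -0.97  1.88 -0.56  1.01  1.8 ] [ 0.59  0.62 -0.87  1.67 -0.43  1.    1.71]<sys>:0: UserWarning: Gimbal lock detected. Setting third angle to zero since it is not possible to uniquely determine all angles.
```

Run:
```python
from h import *
from plant import robot
o=ori(.15,1);e=o.as_euler('xyz')
robot.grip(0.)
p=tcp(tip(.1,off=.025,y=-.10),o)
robot.goto(p+[0,-.05,.15],e);print(robot.sense()["t"])
robot.move_straight(p,vel=.2)
s=robot.sense();print(s["t"],s["tcp_pos"]-p,s["wrist_force"],s["opening"],s["joint_pos"])
f=robot.grab_frame("side");cv2.imwrite("pics/s1.png",cv2.resize(f["image"][:,:,::-1],(800,600)))
g=robot.grab_frame("top");a=f["image"][90:290,170:470,::-1];b=g["image"][130:330,100:400,::-1]
cv2.imwrite("pics/s1.png",cv2.resize(np.vstack([a,b]),(450,600)))
```

```text
3.3083
4.25 [ 0.00049944 -0.00026547  0.00063837] [0.45993563 0.85434281 0.90335691] 0.002068900603804817 [ 0.93132483  0.82132806 -0.74322496  2.05089206 -0.84793118  1.2131395
  0.92739666]
```

View pics/s1.png

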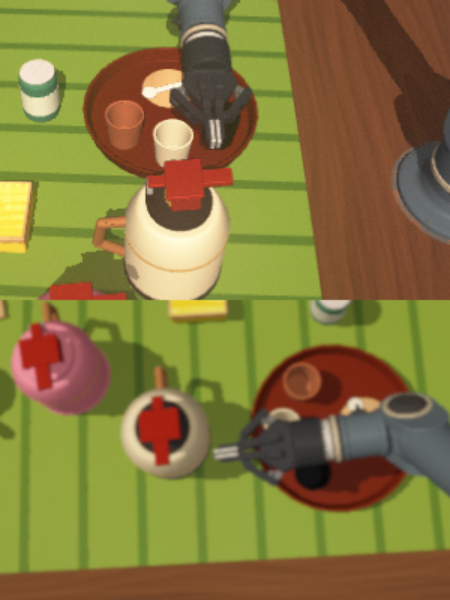

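The fingers are shut and stand beside the tongue at tongue height, clear of the cups. Next I'll slide them under, feel for contact and sweep.

Run:
```python
from h import *
from plant import robot
o=ori(.15,1)
F=lambda:np.round(robot.sense()["wrist_force"],2)
f0=F()
print(robot.move_straight(tcp(tip(.1,off=.025),o),vel=.06,contact_N=4),F()-f0)
c=robot.move_straight(tcp(tip(.1,off=.004),o),vel=.02,contact_N=2.);s=robot.sense()
print(c,s["t"],F()-f0,s["tcp_pos"]-tcp(tip(.1,off=0),o))
if c:
  for th in np.arange(.1,1.31,.1):
    c=robot.move_straight(tcp(tip(th,off=.016),o),vel=.06,contact_N=9)
    print(round(th,1),c,F()-f0)
    if c:break
f=robot.grab_frame("side");g=robot.grab_frame("top");a=f["image"][90:290,170:470,::-1];b=g["image"][130:330,100:400,::-1]
cv2.imwrite("pics/s2.png",cv2.resize(np.vstack([a,b]),(450,600)));print(robot.sense()["t"])
```

```text
False [-1.93 -2.24  0.03]
True 6.6833 [-2.17 -1.18  0.07] [-0.00259862 -0.00027624 -0.01859891]
0.1 False [-3.05 -2.95  2.03]
0.2 False [-2.79 -2.37 -1.44]
0.3 False [-4.48 -0.68  2.49]
0.4 False [-2.   -0.59  0.34]
0.5 False [-0.35  0.84 -1.01]
0.6 False [-0.5  -0.29 -1.3 ]
0.7 False [-0.2  -0.24  0.06]
0.8 False [-0.5  -0.94 -1.35]
0.9 False [ 0.03  0.23 -0.73]
1.0 False [-0.28 -0.18 -1.53]
1.1 False [-0.19  0.41 -1.13]
1.2 False [-1.4   0.16 -1.54]
1.3 False [-0.98 -0.26 -1.33]
10.8333
```

View pics/s2.png

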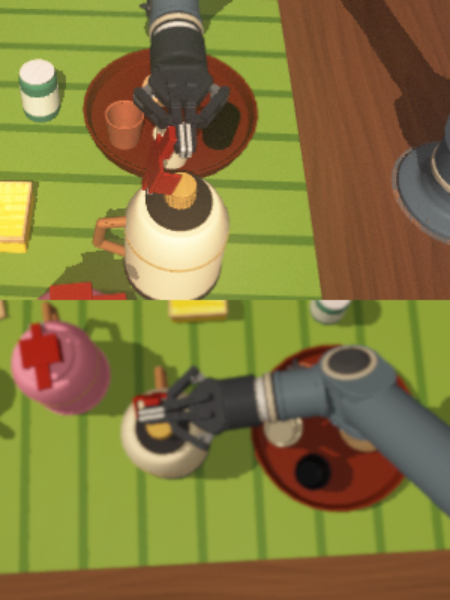

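The cover is nearly upright, riding on the fingers with small forces, and the brass cap is exposed. I'll carry on to the fold-back.

Run:
```python
from h import *
from plant import robot
o=ori(.15,1);e=o.as_euler('xyz')
F=lambda:np.round(robot.sense()["wrist_force"],2)
for th in list(np.arange(1.4,2.61,.1)):
    c=robot.move_straight(tcp(tip(th,off=.016),o),vel=.06,contact_N=7)
    print(round(th,1),c,F())
    if c:break
p=np.array(robot.sense()["tcp_pos"])
robot.move_straight(p+Rj.apply([-.05,0,.06]),vel=.15);print(F())
robot.move_straight(p+Rj.apply([-.08,-.12,.12]),vel=.25)
f=robot.grab_frame("side");g=robot.grab_frame("top");np.savez("side3.npz",**f);np.savez("top3.npz",**g)
a=f["image"][170:290,230:410,::-1];b=g["image"][160:280,120:300,::-1]
cv2.imwrite("pics/s3.png",cv2.resize(np.vstack([a,b]),(450,600)));print(robot.sense()["t"])
for n,fr in(("side",f),("top",g)):
    P=cloud(fr);im=fr["image"].astype(int)
    near=np.hypot(P[...,0]-.501,P[...,1]-.16)<.04
    br=near&(P[...,2]>.19)&(P[...,2]<.225)&(im[...,0]>1.25*im[...,2])&(im[...,0]>1.05*im[...,1])&(im[...,1]>.45*im[...,0])
    t=br&(P[...,2]>.209);Q=P[t]
    print(n,br.sum(),len(Q),Q[:,:2].min(0),Q[:,:2].max(0),Q.mean(0),cv2.minEnclosingCircle((Q[:,:2]*1000).astype(np.float32)))
    r=(im[...,0]>80)&(im[...,1]<.4*im[...,0])&(im[...,2]<.4*im[...,0])&(abs(P[...,1]-.165)<.045)&(P[...,0]>.53)&(P[...,0]<.68)&(P[...,2]>.2)&(P[...,2]<.32)
    Q=P[r];
    for x in np.arange(.53,.66,.01):
        q=Q[(Q[:,0]>=x)&(Q[:,0]<x+.01)]
        if len(q):print(round(x,3),len(q),q.min(0)[1:].round(4),q.max(0)[1:].round(4))
```

```text
1.4 False [-1.07 -0.27 -0.86]
1.5 False [-1.87 -0.17 -0.68]
1.6 False [-0.47 -0.47 -0.96]
1.7 False [-1.61 -0.51 -0.82]
1.8 False [-1.63  0.28  0.35]
1.9 False [-1.49 -0.63 -0.57]
2.0 False [-2.04  1.03 -0.39]
2.1 False [-1.75  0.57 -0.52]
2.2 False [-1.71 -0.58  0.08]
2.3 False [-1.55 -0.88  0.55]
2.4 False [-0.85  0.48  0.01]
2.5 False [-1.5   0.34  0.78]
2.6 False [-1.56  0.35  1.08]
[0.11 0.52 0.14]
16.4167
side 404 233 [0.48123535 0.14107102] [0.53942972 0.18258752] [0.50196033 0.16068119 0.21072149] ((510.3295593261719, 161.8397979736328), 30.28340721130371)
0.54 5 [0.1549 0.2027] [0.171  0.2087]
0.55 34 [0.1337 0.2059] [0.195  0.2442]
0.56 130 [0.1325 0.2134] [0.1967 0.2514]
0.57 167 [0.1348 0.217 ] [0.1972 0.2572]
0.58 169 [0.1352 0.2246] [0.1974 0.2605]
0.59 158 [0.1339 0.2313] [0.1981 0.2592]
0.6 89 [0.1367 0.2371] [0.1975 0.2527]
0.61 62 [0.157  0.2447] [0.1805 0.2595]
0.62 60 [0.1594 0.2507] [0.1806 0.2663]
0.63 36 [0.1589 0.2582] [0.1801 0.2688]
top 271 195 [0.48040571 0.13964564] [0.53996192 0.18023088] [0.5016322  0.15977848 0.21098564] ((510.201416015625, 158.47608947753906), 30.327463150024414)
0.55 25 [0.1567 0.205 ] [0.1926 0.2466]
0.56 82 [0.1343 0.2113] [0.1927 0.2511]
0.57 119 [0.1353 0.2155] [0.1937 0.2562]
0.58 115 [0.1353 0.2233] [0.1931 0.26  ]
0.59 112 [0.1408 0.228 ] [0.1948 0.2502]
0.6 81 [0.1406 0.2366] [0.1946 0.2535]
0.61 43 [0.1592 0.248 ] [0.1784 0.26  ]
0.62 39 [0.1605 0.2536] [0.1778 0.2652]
0.63 20 [0.1604 0.2623] [0.1769 0.2695]
```

View pics/s3.png

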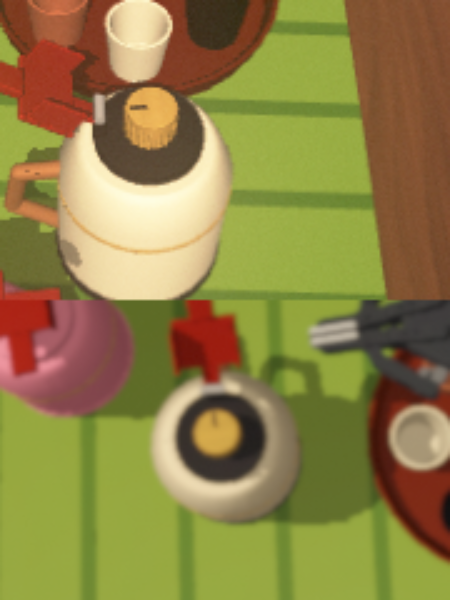

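The cover stands at about 2.56 rad and the cap is at about (0.5015, 0.1605). Now I'll approach from above and grip gently with force centring.

```bash
cat >> h.py <<'E'
C=np.array([.5015,.1605])
def down(a,base): return (Ro.from_euler('z',YAW+a+base)*Ro.from_euler('x',np.pi)).as_euler('xyz')
def state(robot): s=robot.sense();return np.array(s["wrist_force"]),np.array(s["torque"]),s["opening"],s["gripper_force"],s["t"]
def softgrip(robot,xy,z,a,base,N=30):
    xy=np.array(xy,float);ax=np.array([-np.sin(YAW+a),np.cos(YAW+a)]);f0=state(robot)[0]
    for op in (.56,.54,.52,.51,.50,.49,.48,.47):
        robot.grip(op,N if op<.5 else 20);f,t,o,g,tt=state(robot);d=(f-f0)[:2]@ax
        print("op",op,round(o,3),"g",round(g,1),"lat",round(d,2),"f",np.round(f-f0,1))
        if abs(d)>1.8:
            xy=xy+ax*np.clip(d/5000,-.0015,.0015);robot.move_straight([*xy,z],vel=.02)
        if g>15:break
    return xy,f0
E
python3 - <<'E'
from h import *
from plant import robot
a=-.6
for base in(0,np.pi,-np.pi):
    q=robot.inverse_kinematics([*C,.28],down(0,base));print(base,None if q is None else np.round(q,2))
E
```

```text
0 [-1.14  0.25  0.92  1.87 -0.22  1.12 -1.64]
3.141592653589793 [ 0.42  0.34 -1.    1.8   0.31  1.17  0.95]
-3.141592653589793 [ 0.42  0.34 -1.    1.8   0.31  1.17  0.95]
```

Run:
```python
from h import *
from plant import robot
B=np.pi;a=-.6
p=np.array(robot.sense()["tcp_pos"])
robot.move_straight([p[0]-.02,p[1]-.02,.38],vel=.25)
robot.grip(.75,20)
robot.goto([*C,.32],down(a,B));s=robot.sense();print(s["t"],np.round(s["joint_pos"],2),s["tcp_pos"])
print(robot.move_straight([*C,.199],vel=.08,contact_N=4))
f=robot.grab_frame("side");g=robot.grab_frame("top")
A=f["image"][150:290,220:430,::-1];b=g["image"][150:290,120:330,::-1]
cv2.imwrite("pics/s4.png",cv2.resize(np.vstack([A,b]),(450,600)))
print(state(robot),robot.sense()["tcp_pos"])
```

```text
18.3417 [ 0.36  0.28 -0.91  1.74  0.23  1.24  0.43] [0.50156603 0.15877994 0.31907309]
False
(array([ 0.91736015,  0.44609778, -0.49970622]), array([0.00150423, 0.0052353 , 0.03456128]), 0.7490307044791445, 0.0, 20.1) [0.50172039 0.16060431 0.1993895 ]
```

View pics/s4.png

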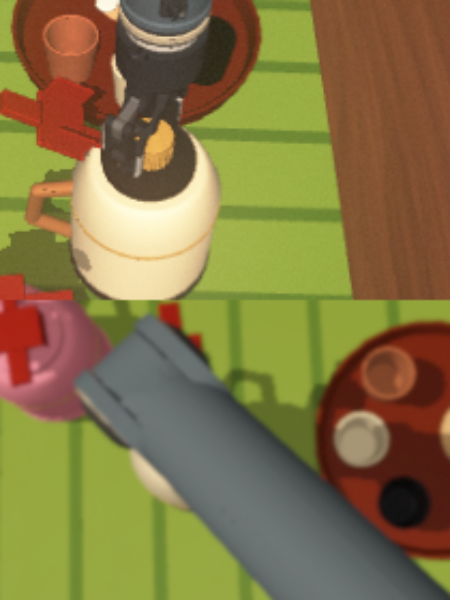

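The cap sits between the open fingers, and the cover is still folded back and clear. Gripping now.

Run:
```python
from h import *
from plant import robot
B=np.pi;a=-.6
xy,f0=softgrip(robot,C,.199,a,B,35)
print(xy,state(robot)[4])
for i in range(2):
    a+=.15;robot.goto([*xy,.199+.002*(a+.6)],down(a,B));f,t,o,g,tt=state(robot)
    print(round(a,2),np.round(f-f0,1),np.round(t,2),round(g,1),round(tt,2))
    if max(abs(f-f0))>7:break
```

```text
op 0.56 0.563 g 0.0 lat -1.13 f [ 0.2 -1.4  0.9]
op 0.54 0.541 g 0.0 lat -0.81 f [-0.4 -0.7  0.6]
op 0.52 0.521 g 0.0 lat -1.23 f [-1.7 -0.4 -0.1]
op 0.51 0.511 g 0.0 lat -0.2 f [-1.   0.3  1.4]
op 0.5 0.498 g 0.1 lat -1.82 f [-1.6 -1.2  0.8]
op 0.49 0.495 g 2.1 lat -1.95 f [-1.7 -1.3  0.8]
op 0.48 0.484 g 17.8 lat -0.45 f [-0.1 -0.5  1.5]
[0.50111926 0.15985018] 22.2083
-0.45 [-0.4  1.1  1.2] [ 0.25 -0.1   0.09] 17.8 22.47
-0.3 [0.  0.3 0. ] [ 0.26 -0.09  0.08] 17.8 22.73
```

Run:
```python
from h import *
from plant import robot
B=np.pi;a=-.3;xy=np.array([0.50112,0.15985]);f0=np.array([.9,.4,-.5])
robot.grip(.4,45);f,t,o,g,tt=state(robot);print(np.round(f-f0,1),np.round(t,2),round(o,3),g,robot.sense()["tcp_rot"])
for i in range(6):
    a+=.15;robot.goto([*xy,.199+.002*(a+.6)],down(a,B));f,t,o,g,tt=state(robot)
    print(round(a,2),np.round(f-f0,1),np.round(t,2),round(g,1),round(o,3),round(tt,2))
    if max(abs(f-f0))>7:break
print(robot.sense()["tcp_rot"])
f=robot.grab_frame("side")
cv2.imwrite("pics/s5.png",cv2.resize(f["image"][180:280,240:380,::-1],(630,450),interpolation=2))
```

```text
[-0.4 -0.2  0.8] [ 0.28 -0.15 -0.06] 0.474 45.3256219625473 [3.14144802e+00 3.93952966e-04 2.90970696e+00]
-0.15 [0.8 1.3 1.7] [ 0.35 -0.08  0.06] 45.5 0.473 23.2
0.0 [-1.3  1.4  1.1] [ 0.4  -0.11  0.12] 45.5 0.475 23.45
0.15 [-0.5  2.2  1.5] [ 0.51 -0.06  0.05] 45.5 0.476 23.7
0.3 [-0.1  2.1  1.6] [ 0.54 -0.1   0.06] 45.5 0.474 23.95
0.45 [-0.6  1.7  2.5] [ 0.55 -0.06  0.05] 45.5 0.474 24.2
0.6 [-0.3  2.2  2.3] [ 0.63 -0.03  0.1 ] 45.6 0.476 24.45
[ 3.14116828e+00  2.94720648e-04 -2.47794229e+00]
```

View pics/s5.png

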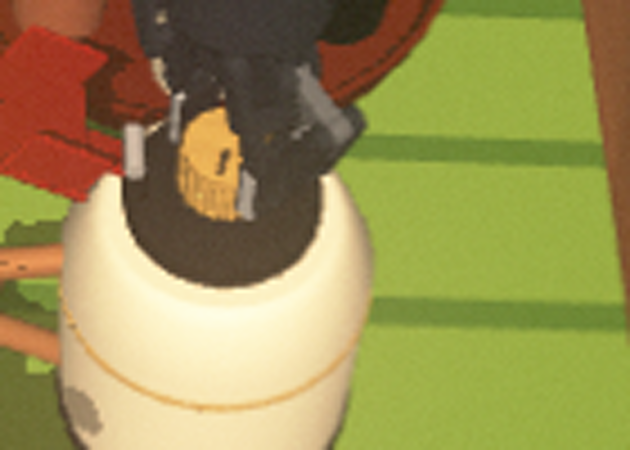

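The cap's mark, first pointing at the hinge (+x), now points about +y, so the cap is turning with the grip. I'll regrip and repeat until the stop.

```bash
cat > turn.py <<'E'
from h import *
from plant import robot
import sys
B=np.pi;xy=np.array([0.5011,0.1599]);z=float(sys.argv[1]);n=int(sys.argv[2]);a=-.6
robot.grip(.7,20)
robot.goto([*xy,z],down(0,B));robot.goto([*xy,z],down(a,B));robot.sleep(.2)
xy,f0=softgrip(robot,xy,z,a,B,30);robot.grip(.4,45);print(xy,np.round(state(robot)[0]-f0,1))
for i in range(n):
    a+=.1;robot.goto([*xy,z+.002*(a+.6)],down(a,B));f,t,o,g,tt=state(robot)
    print(round(a,2),np.round(f-f0,1),np.round(t,2),round(g,1),round(tt,2))
    if max(abs(f-f0))>7:break
f=robot.grab_frame("side")
cv2.imwrite(f"pics/t{z}.png",cv2.resize(f["image"][180:280,240:380,::-1],(630,450),interpolation=2))
E
python3 turn.py .2014 12
```

```text
op 0.56 0.558 g 0.0 lat 1.11 f [1.7 0.3 0.2]
op 0.54 0.537 g 0.0 lat 1.05 f [0.5 0.9 0.2]
op 0.52 0.52 g 0.0 lat 0.87 f [ 0.6  0.7 -0.1]
op 0.51 0.509 g 0.0 lat 0.8 f [0.8 0.5 0.3]
op 0.5 0.494 g 0.0 lat 1.23 f [ 0.6  1.1 -1.1]
op 0.49 0.492 g 2.1 lat 1.31 f [ 1.   0.9 -0.4]
op 0.48 0.488 g 17.8 lat 2.01 f [ 1.8  1.3 -0.1]
[0.50130364 0.16024757] [0.2 0.4 0.4]
-0.5 [0.1 1.  1.2] [-0.03  0.08  0.02] 45.4 28.43
-0.4 [1.  0.2 1.3] [-0.07 -0.01 -0.01] 45.4 28.68
-0.3 [0.5 0.4 1.1] [ 0.02  0.02 -0.09] 45.4 28.93
-0.2 [0.7 1.2 1.1] [ 0.04 -0.   -0.04] 45.4 29.18
-0.1 [ 0.8 -0.   0.8] [ 0.09  0.05 -0.08] 45.4 29.43
-0.0 [1.4 1.2 1.2] [0.04 0.01 0.01] 45.4 29.68
0.1 [1.4 1.4 2.1] [ 0.17 -0.03 -0.  ] 45.4 29.93
0.2 [ 1.  -0.2  0.1] [ 0.2   0.03 -0.  ] 45.4 30.18
0.3 [0.2 1.  0.7] [0.26 0.02 0.02] 45.5 30.43
0.4 [0.6 1.7 2.4] [ 0.23  0.03 -0.05] 45.5 30.68
0.5 [-0.2  2.2  2.1] [ 0.29  0.12 -0.03] 45.5 30.93
0.6 [1.  2.3 1.8] [ 0.32  0.09 -0.08] 45.5 31.18
```

```bash
sed -i 's/robot.grip(.4,45)/robot.grip(.4,32)/; s/if max(abs(f-f0))>7:/if max(abs(f-f0))>5 or abs(t[2])>.5:/; s/a+=.1;/a+=.06;/' turn.py; python3 turn.py .2038 10
```

```text
op 0.56 0.557 g 0.0 lat -0.41 f [ 0.  -0.5  0.4]
op 0.54 0.545 g 0.0 lat -0.26 f [-0.7  0.1  0. ]
op 0.52 0.52 g 0.0 lat -0.97 f [ 0.6 -1.5 -1.1]
op 0.51 0.506 g 0.0 lat -0.13 f [-0.3  0.  -1.6]
op 0.5 0.502 g 0.0 lat -0.16 f [ 0.2 -0.3 -1.7]
op 0.49 0.485 g 2.1 lat 0.73 f [ 0.1  0.8 -0.2]
op 0.48 0.485 g 17.8 lat 0.38 f [ 0.6  0.1 -0. ]
[0.5011 0.1599] [0.4 0.2 0.5]
-0.54 [ 0.8  0.7 -0.4] [ 0.19 -0.06 -0.18] 32.3 34.92
-0.48 [ 0.6  0.4 -0.1] [ 0.27 -0.05 -0.8 ] 32.3 35.17
```

View pics/t0.2038.png

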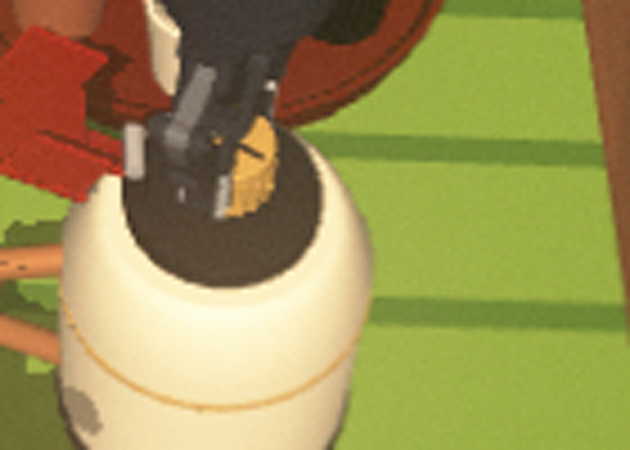

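The torque jumped to 0.8 N m and the mark now points to −x/+y, about 2.5 rad, so the cap is at its stop. I'll release and retreat.

Run:
```python
from h import *
from plant import robot
robot.grip(.75,20)
p=np.array(robot.sense()["tcp_pos"]);robot.move_straight([p[0],p[1],.33],vel=.12)
robot.move_straight([p[0],p[1]-.22,.36],vel=.25);robot.sleep(.3)
f=robot.grab_frame("side");print(state(robot))
cv2.imwrite("pics/end.png",cv2.resize(f["image"][180:280,240:380,::-1],(630,450),interpolation=2))
```

```text
(array([-0.11236198, -0.93790459, -0.30398698]), array([-0.00273051, -0.01685126, -0.03815618]), 0.747763860761178, 0.0, 38.1667)
```

View pics/end.png

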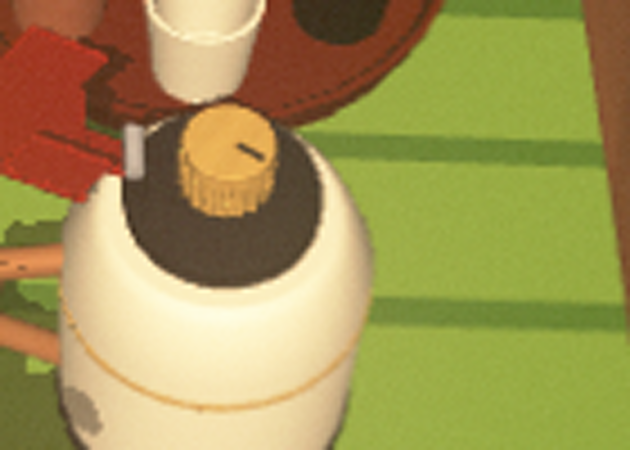

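The mark and the torque jump both say the cap is at its stop, the cover is folded back, and the arm is clear of the jug.

```bash
python3 -c "
from plant import robot
print(robot.close_job())"
```

```text
the job is handed in; nothing more can be done
None
```

I handed the job in at about 38 s: the cream jug's cover is folded back to about 2.56 rad, the cap is unscrewed to its felt stop at about 2.4–2.5 rad, and the arm is clear of the jug; both angles are my estimates from the images and forces, and no verdict was reported.

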